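# Stand the tipped paint bottles back in the colour lane

### The job

The red and the blue paint bottle have tipped over beside the colour lane. Stand each of them upright, cap up, centred on the lane's round spot of its own colour, setting it down gently. Do not knock or shift the pots standing in the lane or the other things on the table.

Things in the scene. Friction and masses are not known exactly. Their poses are not given: they have to be found in the camera images.
- red_bottle_center (a point): Centre (half-way up, 62 mm above its base) of the red paint bottle. Round rigid bottle 124 mm tall: straight body of 52 mm diameter from the base to 86 mm up, then a shoulder to a white cap (30 mm diameter, from 100 to 124 mm); paper label round the body; 0.17 to 0.34 kg, evenly filled. Its z axis runs from base to cap. At the start it lies on the board, between the robot and the lane, its cap pointing left (along the board's +y), give or take 28 degrees; it can roll.
- blue_bottle_center (a point): Centre (half-way up, 62 mm above its base) of the blue paint bottle. Round rigid bottle 124 mm tall: straight body of 52 mm diameter from the base to 86 mm up, then a shoulder to a white cap (30 mm diameter, from 100 to 124 mm); paper label round the body; 0.17 to 0.34 kg, evenly filled. Its z axis runs from base to cap. At the start it lies on the board, between the robot and the lane, its cap pointing right (along the board's -y), give or take 28 degrees; it can roll.
- red_spot: Flat red round spot with a white rim, 80 mm diameter, painted on the lane between two standing pots: where the red bottle belongs. Origin at its centre, 0.8 mm above the board's upper face. The red and the other spot swap places from one start to the next.
- blue_spot: Flat blue round spot with a white rim, 80 mm diameter, painted on the lane between two standing pots: where the blue bottle belongs. Origin at its centre, 0.8 mm above the board's upper face. The blue and the other spot swap places from one start to the next.
- board: Plywood board fixed to the table, 12 mm thick, 310 by 580 mm. Origin at its underside below the middle of the lane. The lane is a flat cork strip 90 mm wide between two white lines along the board's y axis through the origin, level with the board's upper face (no raised edge); the board reaches 65 mm beyond the lane's middle in its +x and 245 mm in its -x, towards the robot. The two spots lie on the lane 110 mm either side of the origin.
- yellow_pot: Short yellow paint pot with a yellow lid, 54 mm diameter, 64 mm tall, loose, standing in the lane as a neighbour of the spots; it stays where it is. The three pots swap places from one start to the next. Origin at its underside.
- green_pot: Short green paint pot with a green lid, 54 mm diameter, 64 mm tall, loose, standing in the lane as a neighbour of the spots; it stays where it is. The three pots swap places from one start to the next. Origin at its underside.
- orange_pot: Short orange paint pot with a orange lid, 54 mm diameter, 64 mm tall, loose, standing in the lane as a neighbour of the spots; it stays where it is. The three pots swap places from one start to the next. Origin at its underside.
- cup: Loose terracotta cup, 72 mm diameter, 85 mm tall, at the left of the board. Bystander. Origin at its underside.
- tape: Loose roll of yellow masking tape lying flat, 96 mm diameter, 25 mm high, at the right of the board. Bystander. Origin at its underside.
- jar: Loose green paint jar with white cap, 66 mm diameter, 75 mm tall, right of the board. Bystander. Origin at its underside.
- jar2: Loose amber jar with blue cap, 60 mm diameter, 65 mm tall, left of the board. Bystander. Origin at its underside.
There are look-alikes about, which are no part of the job. Of the things shaped like the part that bears blue_bottle_center, the blue one is meant.

How it is judged (in metres and radians):
At the end, for the whole second after the job is handed in: Red and blue bottles stand at rest, cap up, within 5 degrees of upright, within 16 mm of the middle of the spot of their own colour; the yellow, green and orange pots are still upright (5 degrees) within 15 mm of where they began (angle between each of red_bottle_center, blue_bottle_center, yellow_pot, green_pot, orange_pot's own z axis and vertical below 0.09 rad and horizontal distance between red_bottle_center and red_spot below 0.016 m and z of red_bottle_center in the frame of red_spot between 0.054 and 0.068 m and linear speed of each of red_bottle, blue_bottle below 0.02 m/s and angular speed of each of red_bottle, blue_bottle below 0.2 rad/s and horizontal distance between blue_bottle_center and blue_spot below 0.016 m and z of blue_bottle_center in the frame of blue_spot between 0.054 and 0.068 m and distance of each of yellow_pot, green_pot, orange_pot from where it was at the start of the episode below 0.015 m); the robot touches nothing.
It fails at once if a paint pot that stands in the lane (yellow, green, orange) is pushed more than 15 mm or tipped more than 15 degrees (distance of any of yellow_pot, green_pot, orange_pot from where it was at the start of the episode above 0.015 m or angle between any of yellow_pot, green_pot, orange_pot's own z axis and vertical above 0.26 rad).
It fails at once if the cup, the tape or a jar is pushed more than 20 mm (distance of any of cup, tape, jar, jar2 from where it was at the start of the episode above 0.02 m).
It fails at once if the red bottle strikes or is pressed on the board with more than 40 N (contact force between red_bottle and board above 40 N).
It fails at once if the blue bottle strikes or is pressed on the board with more than 40 N (contact force between blue_bottle and board above 40 N).
It also fails if it takes over 72 s, if anything falls off the work surface, if the arm or the gripper's body presses on something with over 40 N, if the wrist force passes 120 N, or if a joint passes its speed limit or range.

### The arm

A 6-joint arm with a two-finger parallel gripper is mounted at the origin on the work surface. World frame = base frame: x ahead of the robot, y to its left, z up, the work surface at z = 0. Lengths are in m, angles in degrees, forces in N, time in s.
With the tool pointing down it reaches from about 0.375 to 0.925 m from the base axis. Payload 5.7 kg.
Tool frame: the origin (TCP) lies midway between the tips of the shut fingers; the grasp point (between the pads) lies manip.tcp_to_grasp behind it (manip.tcp_to_grasp is the distance from the TCP to the grasp point, in m); z points along the fingers, y is the line along which they close (so a half turn about z gives the same grasp; the last joint's range is limited). The gripper opens to 85 mm and grips with 20 to 120 N. Pads are 22 mm wide; open, the fingers measure 114 mm over their backs; the gripper's body (76 mm by 85 mm) begins 54 mm behind the grasp point. The pads swing forward as they close: fully open they stand 13 mm farther back than shut.
Start: joints at [62.504, 20.558, 86.54, -0, 72.909, -6.595], TCP at [0.214, 0.56, 0.211] pointing down, gripper open.
Joint ranges: [-170.27, 170.27], [-57.76, 135], [12.27, 136.19], [-55.21, 235.2], [11.17, 155.16], [-170.74, 170.74]. Speed limits (degrees/s): [136.94, 136.94, 180, 180, 180, 180].

### API

Orientations are given as [roll, pitch, yaw] about the fixed x, y, z axes, in that order (R = Rz(yaw) Ry(pitch) Rx(roll)).
In Python, from plant import manip gives the robot as it stands. The module is installed in compiled form; this text tells all that it offers.
- The arm moves only by the tool apply_moves, never from a script. Its argument "plan" is a list of rows, each an object of numbers: "claw": the opening, from -1 (shut) to 1 (fully open), so that 0 is half open; "tx", "ty", "tz": the shift along the world's x, y, z in units of 30 mm (1.0 is 30 mm); "twist": the turn about the world's z in units of 6 degrees (1.0 is 6 degrees). In form: [{"claw": .., "tx": .., "ty": .., "tz": .., "twist": ..}, ...]. A call has 1 to 5 rows; each row is the pose to reach, as a shift and turn from the pose commanded when the call began; what a row does not reach only later rows make up. A row lasts 1/12 s, in which the tool goes at most 41.7 mm and 7.16 degrees, less where a joint would pass 70% of its speed; a pose out of reach is approached as far as the arm can. A call with a gripper value outside its range is refused whole. The fingers move at their own pace and stop on an object; "newtons" is the grip in N (left out, the last holds). Time passes only in rows, so rows that repeat a pose let the fingers close. It gives the time, the measured TCP pose, the force, the opening and the grip force at its end, in the units of the state.
- manip.observe(): the state, without advancing time (a new reading comes with each control period).
- manip.get_image(name): name is "side" or "top"; returns a dict with "color" (400x640x3 uint8, blue, green, red), "vfov" (degrees; the focal length in pixels is half the picture's height over the tangent of half this angle, whatever the lens; pixels are square), "cx", "cy" (the principal point, pixels), "R" (3x3) and "t" (3): a world point X has camera coordinates R X + t. Camera axes: x right, y down, z forward; pixel columns grow to the right and rows downward; lengths in m; the calibration is good to about 2 mm. A picture is of the moment at which its call begins. There is no depth.
- manip.finish_job(): hands the job in; it is judged then, once.
The state is a dict: "t": time; "joint_positions": joint angles; "joint_vel": joint speeds; "effort": joint torques, N m; "eef_pos": TCP position; "tcp_rot": TCP orientation; "ft_force": force on the tool from outside, world axes, zero at the start; "wrist_torque": the same for the moment, N m; "gripper_width": opening from 0.0 (shut) to 1.0 (fully open); "gripper_force": force on a finger pad.
Only numpy, scipy, OpenCV 4.12 (cv2) and the standard library are available. Lean on these libraries where they do the work, as an engineer would, in place of code of your own. Each camera call takes 0.05 s, during which the arm holds its last target. There are 200 camera calls.

## Working session

There is one attempt and no reset: what is moved stays moved. The work goes in short steps, Python scripts to look and compute and a tool call to move; the robot and the scene stay as the last step left them, time stands still between calls to the robot, and variables do not carry over. Pictures are saved under pics/ and viewed, at most 10 in all, crops included, and the job is handed in when it is done.

Besides the shell and the picture viewer there is one more tool, called after "Emit:" by a JSON object that holds its "name" and its "arguments". apply_moves: Moves the arm, as the interface text tells. Its arguments: {"type":"object","properties":{"plan":{"type":"array"},"newtons":{"type":"number"}},"required":["plan"]}

```bash
mkdir -p pics
python3 - <<'E'
from plant import manip
import cv2,pickle
d={n:manip.get_image(n) for n in("side","top")}
pickle.dump(d,open("im0.pkl","wb"))
for n in d: cv2.imwrite(f"pics/{n}0.png",d[n]["color"]); print(n,d[n]["vfov"],d[n]["cx"],d[n]["cy"],d[n]["R"],d[n]["t"])
print(manip.observe(),manip.tcp_to_grasp)
E
```

```text
side 42.579186334031434 312.81471815992415 199.4723339129855 [[ 0.87709917  0.48030189  0.00267267]
 [ 0.28527015 -0.51645079 -0.80740295]
 [-0.38641686  0.70893489 -0.58999435]] [-0.3909014  -0.07661427  2.03590645]
top 48.36905858550338 319.17330673545774 197.18306408620222 [[-0.01577057 -0.99987285  0.00236232]
 [-0.98288321  0.0150688  -0.18361244]
 [ 0.18355349 -0.00521756 -0.98299588]] [7.40890319e-04 4.29902010e-01 1.32592351e+00]
{'t': 0.1, 'joint_positions': array([ 6.25055316e+01,  2.05936801e+01,  8.65934358e+01,  1.06223223e-04,
        7.29103214e+01, -6.59346790e+00]), 'joint_vel': array([ 0.04530284, -0.22995056, -0.23123665,  0.11596734, -0.0703023 ,
        0.0585255 ]), 'effort': array([ 2.16419144e-04, -5.28653991e+01, -2.79348993e+01, -2.31904914e-04,
        4.98215217e-03,  1.23649272e-05]), 'eef_pos': array([0.2137377 , 0.55992769, 0.20993471]), 'tcp_rot': array([-1.79903219e+02, -1.12889387e-02,  1.59098959e+02]), 'ft_force': array([-0.38075005, -0.13920748,  0.00163972]), 'wrist_torque': array([-0.01413041,  0.02639109, -0.0056441 ]), 'gripper_force': 0.0, 'gripper_width': 1.0007711471807423} 0.0187
```

View pics/top0.png

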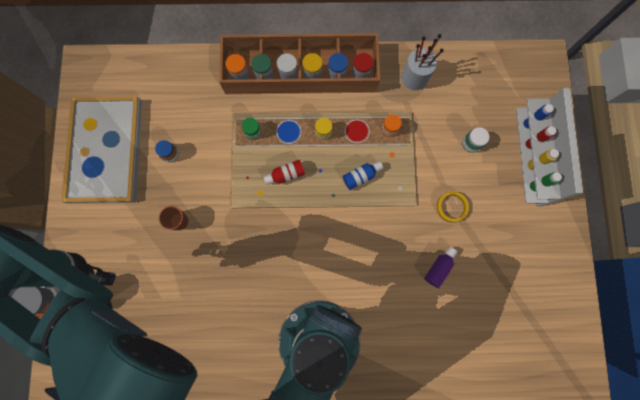

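View pics/side0.png

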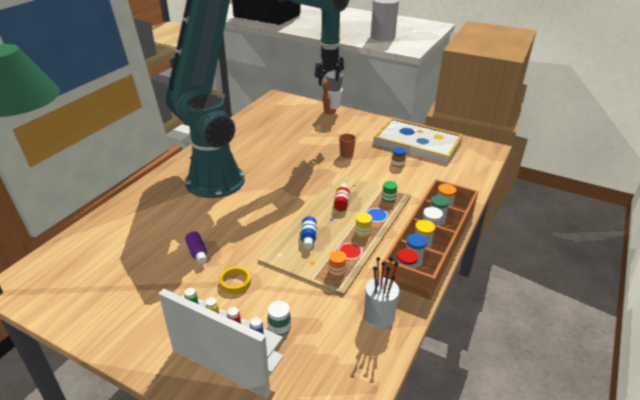

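```bash
cat > h.py <<'E'
import numpy as np,cv2
def ray(d,u,v,z):
    f=200/np.tan(np.radians(d["vfov"]/2)); R=d["R"]; t=d["t"]
    c=-R.T@t; r=R.T@np.array([(u-d["cx"])/f,(v-d["cy"])/f,1])
    return (c+r*(z-c[2])/r[2])[:2]
def proj(d,X):
    f=200/np.tan(np.radians(d["vfov"]/2)); p=d["R"]@np.array(X)+d["t"]
    return np.array([d["cx"]+f*p[0]/p[2],d["cy"]+f*p[1]/p[2]])
def mask(im,col):
    h=cv2.cvtColor(im,cv2.COLOR_BGR2HSV)
    H,S,V=[h[...,i].astype(int) for i in range(3)]
    if col=="red": return ((H<6)|(H>172))&(S>150)&(V>60)
    if col=="blue": return (H>100)&(H<128)&(S>110)&(V>50)
    if col=="white": return (S<70)&(V>130)
    if col=="green": return (H>55)&(H<90)&(S>110)&(V>40)
    if col=="yellow": return (H>20)&(H<32)&(S>180)&(V>110)
    if col=="orange": return (H>7)&(H<16)&(S>200)&(V>120)
def blob(m,roi):
    x0,y0,x1,y1=roi; k=np.zeros(m.shape,np.uint8); k[y0:y1,x0:x1]=m[y0:y1,x0:x1]
    return k
E
python3 - <<'E'
import pickle; from h import *
d=pickle.load(open("im0.pkl","rb"))["top"]; im=d["color"]
for n,roi in(("red",(255,150,315,197)),("blue",(335,152,392,197))):
    a=blob(mask(im,n),roi); w=blob(mask(im,"white"),roi)
    n_,l,st,ce=cv2.connectedComponentsWithStats(a|w)
    k=1+np.argmax(st[1:,4]); ys,xs=np.where(l==k)
    P=np.array([ray(d,x,y,.038) for x,y in zip(xs,ys)])
    Q=P-P.mean(0); u=np.linalg.svd(Q,full_matrices=False)[2][0]
    s=Q@u; v=Q@[-u[1],u[0]]
    print(n,len(P),P.mean(0),"axis",np.degrees(np.arctan2(u[1],u[0])),"s",s.min(),s.max(),"v",v.min(),v.max())
    wm=np.array([ray(d,x,y,.038) for x,y in zip(xs,ys) if w[y,x]]);print(" white s:",np.round(np.sort((wm-P.mean(0))@u)*1000).astype(int))
for n,roi,z in(("red",(340,115,372,147),.0128),("blue",(272,115,305,147),.0128),("green",(238,115,262,130),.076),("yellow",(312,115,336,128),.076),("orange",(380,110,405,127),.076)):
    ys,xs=np.where(blob(mask(im,n)|(mask(im,"white") if z<.02 else False),roi)); c=((xs.min()+xs.max())/2,(ys.min()+ys.max())/2)
    print(n,len(xs),ray(d,*c,z),ray(d,xs.mean(),ys.mean(),z),np.ptp(xs),np.ptp(ys))
cv2.imwrite("pics/c1.png",cv2.resize(im[105:212,225:420],None,fx=4,fy=4,interpolation=cv2.INTER_CUBIC))
E
```

```text
red 486 [0.50985061 0.10107316] axis -69.80421689664921 s -0.06786131500359102 0.05925783739245884 v -0.026946897462917438 0.026166248872493286
 white s: [-68 -68 -67 -66 -66 -66 -65 -65 -65 -65 -64 -64 -64 -63 -63 -62 -62 -62
 -62 -61 -61 -61 -60 -60 -60 -59 -59 -59 -58 -58 -58 -57 -57 -57 -56 -56
 -56 -56 -55 -55 -55 -54 -54 -53 -53 -53 -53 -52 -52 -52 -52 -51 -51 -51
 -50 -50 -49 -49 -49 -49 -48 -48 -48 -47 -47 -47 -46 -46 -46 -45 -45 -44
 -44 -44 -43 -43 -43 -42  -4  -4  -3  -3  -3  -3  -2  -2  -2  -2  -2  -1
  -1  -1  -1  -1  -1   0   0   0   0   1   1   1   1   2   2   2   2   2
   2   3   3   3   3   3   4   4   4   4   5   5   5   5   5   6   6   6
   6   6   7   7   7   7   7   8   8   8   8   9   9   9   9  10  10  10
  10  19  19  19  19  20  20  20  20  20  21  21  21  21  21  22  22  22
  22  22  23  23  23  23  24  24  24  24  24  25  25  25  25  25  26  26
  26  26  26  27  27  27  27  28  28  28  28  28  28  29  29  29  29  30
  30  30  30  30  31  31  31  31  32  32  32  32]
blue 502 [ 0.50181289 -0.13794054] axis 117.19516224105601 s -0.0720981006066551 0.0608589029
[... 517 characters left out ...]
  -1  -1  -1   0   0   0   0   0   1   1   1   1   2   2
   2   2   2   3   3   3   4   4  11  11  11  12  12  12  13  13  13  13
  13  14  14  14  15  15  15  16  16  16  16  16  17  17  17  17  17  18
  18  18  18  19  19  19  19  20  20  20  20  20  20  21  21  21  21  22
  22  22  22  22  23  23  23  23  23  24  24  24  24  24  25  25  25  25
  26  26  26  27  61]
red 483 [ 0.65145315 -0.12645619] [ 0.64894498 -0.13026218] 31 29
blue 562 [0.65133518 0.09077833] [0.65321957 0.09022911] 32 29
green 169 [0.65705666 0.20349914] [0.65471626 0.20357852] 16 11
yellow 136 [ 0.65693925 -0.02123101] [ 0.65436227 -0.02179778] 16 9
orange 170 [ 0.66024428 -0.23415098] [ 0.65798857 -0.23453781] 16 11
```

View pics/c1.png

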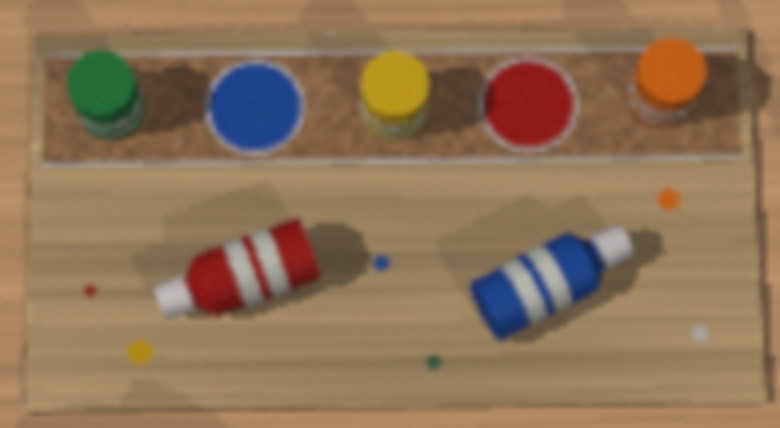

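Emit:
{"name": "apply_moves", "arguments": {"plan": [{"claw": 1, "tx": 1.2, "ty": -1.75, "tz": 0, "twist": -1.15}, {"claw": 1, "tx": 2.0, "ty": -3.0, "tz": 0, "twist": -2.2}, {"claw": 1, "tx": 2.8, "ty": -4.2, "tz": 0, "twist": -3.2}, {"claw": 1, "tx": 3.6, "ty": -5.4, "tz": 0, "twist": -4.2}, {"claw": 1, "tx": 4.4, "ty": -6.5, "tz": 0, "twist": -5.2}], "newtons": 20}}

```text
t: 0.52
eef_pos: [0.3306, 0.3858, 0.2103]
tcp_rot: [-179.9, 0.0, 127.7]
ft_force: [-0.1, 0.9, -0.8]
gripper_width: 1.001
gripper_force: 0.0
```

Emit:
{"name": "apply_moves", "arguments": {"plan": [{"claw": 0.6, "tx": 1.0, "ty": -1.4, "tz": 0, "twist": -1.0}, {"claw": 0.4, "tx": 2.0, "ty": -2.8, "tz": 0, "twist": -2.0}, {"claw": 0.3, "tx": 3.0, "ty": -4.2, "tz": 0, "twist": -2.95}, {"claw": 0.3, "tx": 4.0, "ty": -5.6, "tz": 0, "twist": -2.95}, {"claw": 0.3, "tx": 4.83, "ty": -7.07, "tz": 0, "twist": -2.95}]}}

```text
t: 0.93
eef_pos: [0.4504, 0.215, 0.2106]
tcp_rot: [180.0, -0.0, 110.2]
ft_force: [0.8, 0.7, -0.1]
gripper_width: 0.651
gripper_force: 0.0
```

Emit:
{"name": "apply_moves", "arguments": {"plan": [{"claw": 0.3, "tx": 0, "ty": 0, "tz": -1, "twist": 0}, {"claw": 0.3, "tx": 0, "ty": 0, "tz": -2, "twist": 0}, {"claw": 0.3, "tx": 0, "ty": 0, "tz": -3, "twist": 0}, {"claw": 0.3, "tx": 0, "ty": 0, "tz": -3, "twist": 0}, {"claw": 0.3, "tx": 0, "ty": 0, "tz": -3, "twist": 0}]}}

```text
t: 1.35
eef_pos: [0.4478, 0.2162, 0.1196]
tcp_rot: [-179.7, -0.0, 110.2]
ft_force: [0.8, -0.4, -0.6]
gripper_width: 0.653
gripper_force: 0.0
```

Emit:
{"name": "apply_moves", "arguments": {"plan": [{"claw": 0.3, "tx": 0.7, "ty": -1.05, "tz": 0, "twist": 0}, {"claw": 0.3, "tx": 1.43, "ty": -2.1, "tz": 0, "twist": 0}, {"claw": 0.3, "tx": 1.43, "ty": -2.1, "tz": -0.5, "twist": 0}, {"claw": 0.3, "tx": 1.43, "ty": -2.1, "tz": -1, "twist": 0}, {"claw": 0.3, "tx": 1.43, "ty": -2.1, "tz": -1, "twist": 0}]}}

```text
t: 1.77
eef_pos: [0.4926, 0.1535, 0.0907]
tcp_rot: [-180.0, -0.0, 110.2]
ft_force: [-0.3, -0.2, 0.0]
gripper_width: 0.652
gripper_force: 0.0
```

Run:
```python
from plant import manip
import cv2,numpy as np
d={n:manip.get_image(n) for n in("side","top")}
a=cv2.resize(d["top"]["color"][100:210,220:360],None,fx=3.5,fy=3.5,interpolation=2)
b=cv2.resize(d["side"]["color"][90:290,250:450],None,fx=1.5,fy=1.5,interpolation=2)
c=np.zeros((385,800,3),np.uint8);c[:a.shape[0],:a.shape[1]]=a;c[:300,495:795]=b
cv2.imwrite("pics/p2.png",c);print(manip.observe()["eef_pos"])
```

```text
[0.49290369 0.15422157 0.09199918]
```

View pics/p2.png

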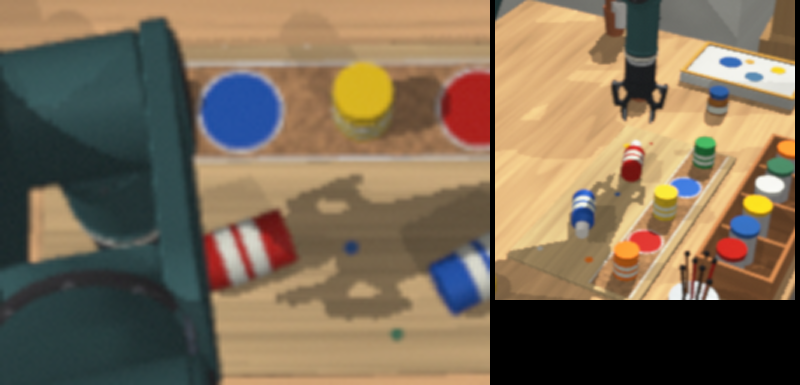

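Emit:
{"name": "apply_moves", "arguments": {"plan": [{"claw": 0.3, "tx": 0, "ty": 0, "tz": -0.7, "twist": 0}, {"claw": 0.3, "tx": 0, "ty": 0, "tz": -1.4, "twist": 0}, {"claw": 0.3, "tx": 0, "ty": 0, "tz": -2.0, "twist": 0}, {"claw": 0.3, "tx": 0, "ty": 0, "tz": -2.45, "twist": 0}, {"claw": 0.3, "tx": 0, "ty": 0, "tz": -2.45, "twist": 0}]}}

```text
t: 2.28
eef_pos: [0.4915, 0.1543, 0.0166]
tcp_rot: [-179.9, -0.0, 110.3]
ft_force: [-0.0, -1.1, -0.1]
gripper_width: 0.65
gripper_force: 0.0
```

Emit:
{"name": "apply_moves", "arguments": {"plan": [{"claw": -0.2, "tx": 0, "ty": 0, "tz": 0, "twist": 0}, {"claw": -0.5, "tx": 0, "ty": 0, "tz": 0, "twist": 0}, {"claw": -0.8, "tx": 0, "ty": 0, "tz": 0, "twist": 0}, {"claw": -0.8, "tx": 0, "ty": 0, "tz": 0, "twist": 0}, {"claw": -0.8, "tx": 0, "ty": 0, "tz": 0, "twist": 0}]}}

```text
t: 2.7
eef_pos: [0.4933, 0.1545, 0.0184]
tcp_rot: [179.9, -0.0, 110.2]
ft_force: [-1.1, 3.7, 5.7]
gripper_width: 0.312
gripper_force: 20.1
```

Emit:
{"name": "apply_moves", "arguments": {"plan": [{"claw": -0.8, "tx": 0.04, "ty": -0.1, "tz": 0.39, "twist": 0}, {"claw": -0.8, "tx": 0.09, "ty": -0.25, "tz": 0.76, "twist": 0}, {"claw": -0.8, "tx": 0.16, "ty": -0.43, "tz": 1.12, "twist": 0}, {"claw": -0.8, "tx": 0.23, "ty": -0.63, "tz": 1.46, "twist": 0}, {"claw": -0.8, "tx": 0.32, "ty": -0.88, "tz": 1.77, "twist": 0}]}}

```text
t: 3.12
eef_pos: [0.502, 0.1271, 0.0711]
tcp_rot: [180.0, -0.0, 110.2]
ft_force: [0.6, 0.9, -0.9]
gripper_width: 0.294
gripper_force: 19.5
```

```bash
cat > look.py <<'E'
import sys
from plant import manip
import cv2,numpy as np
d={n:manip.get_image(n) for n in("side","top")}
a=cv2.resize(d["top"]["color"][95:215,225:425],None,fx=2,fy=2,interpolation=2)
b=cv2.resize(d["side"]["color"][120:300,270:450],None,fx=2,fy=2,interpolation=2)
c=np.zeros((360,770,3),np.uint8);c[:240,:400]=a;c[:,405:765]=b
cv2.imwrite(sys.argv[1],c);o=manip.observe();print(o["eef_pos"],o["ft_force"],o["gripper_width"],o["t"])
E
python3 look.py pics/p3.png
```

```text
[0.50375342 0.12654832 0.07185823] [-0.15260212  0.95694707 -1.14992884] 0.29020468341264466 3.2167
```

View pics/p3.png

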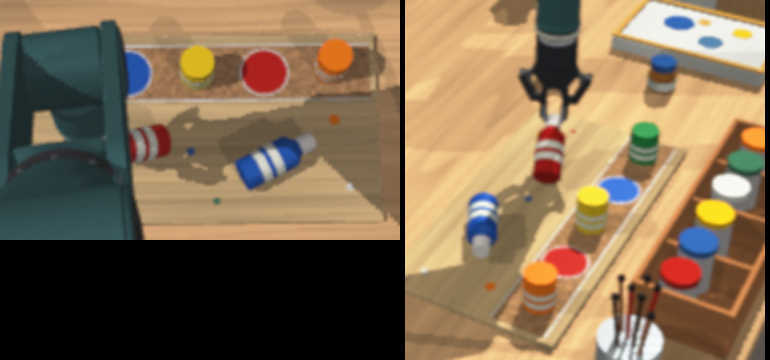

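Emit:
{"name": "apply_moves", "arguments": {"plan": [{"claw": -0.8, "tx": 0.1, "ty": -0.28, "tz": 0.28, "twist": 0}, {"claw": -0.8, "tx": 0.21, "ty": -0.57, "tz": 0.53, "twist": 0}, {"claw": -0.8, "tx": 0.33, "ty": -0.89, "tz": 0.75, "twist": 0}, {"claw": -0.8, "tx": 0.45, "ty": -1.24, "tz": 0.92, "twist": 0}, {"claw": -0.8, "tx": 0.59, "ty": -1.59, "tz": 1.06, "twist": 0}], "newtons": 22}}

```text
t: 3.63
eef_pos: [0.5208, 0.0797, 0.1038]
tcp_rot: [179.9, -0.1, 110.2]
ft_force: [-1.9, 5.4, 12.0]
gripper_width: 0.285
gripper_force: 21.5
```

Emit:
{"name": "apply_moves", "arguments": {"plan": [{"claw": -0.8, "tx": 0, "ty": 0, "tz": 0.3, "twist": 0}, {"claw": -0.8, "tx": 0.07, "ty": -0.18, "tz": 0.4, "twist": 0}, {"claw": -0.8, "tx": 0.14, "ty": -0.37, "tz": 0.42, "twist": 0}, {"claw": -0.8, "tx": 0.2, "ty": -0.55, "tz": 0.42, "twist": 0}, {"claw": -0.8, "tx": 0.27, "ty": -0.74, "tz": 0.42, "twist": 0}]}}

```text
t: 4.05
eef_pos: [0.5274, 0.0569, 0.1142]
tcp_rot: [-179.9, -0.0, 110.2]
ft_force: [0.3, 0.5, -1.6]
gripper_width: 0.281
gripper_force: 21.1
```

```bash
python3 look.py pics/p4.png
```

```text
[0.52784884 0.05655863 0.11412864] [ 0.27090252 -0.531728   -2.23990566] 0.27955061599870396 4.15
```

View pics/p4.png

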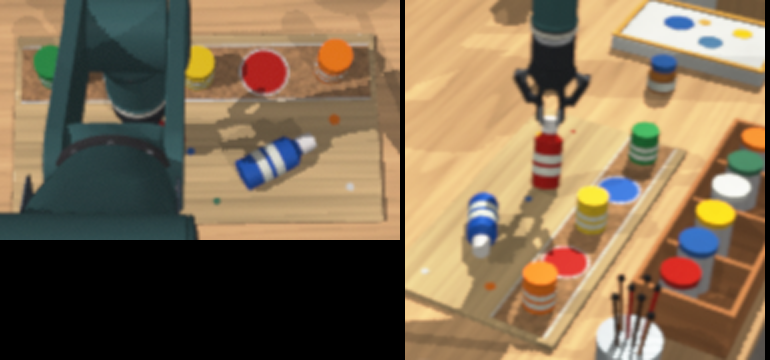

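Emit:
{"name": "apply_moves", "arguments": {"plan": [{"claw": -0.8, "tx": 0, "ty": 0, "tz": -0.15, "twist": 0}, {"claw": -0.8, "tx": 0.14, "ty": -0.38, "tz": -0.15, "twist": 0}, {"claw": -0.8, "tx": 0.28, "ty": -0.75, "tz": -0.18, "twist": 0}, {"claw": -0.8, "tx": 0.41, "ty": -1.12, "tz": -0.22, "twist": 0}, {"claw": -0.8, "tx": 0.41, "ty": -1.12, "tz": -0.25, "twist": 0}]}}

```text
t: 4.57
eef_pos: [0.5459, 0.0217, 0.111]
tcp_rot: [179.5, 0.3, 110.2]
ft_force: [0.1, -3.1, 31.9]
gripper_width: 0.276
gripper_force: 28.7
```

```bash
python3 look.py pics/p5.png
```

```text
[0.54560322 0.02262033 0.11120239] [-0.32671213 -2.83183468 25.4084068 ] 0.2793710621035874 4.6667
```

View pics/p5.png

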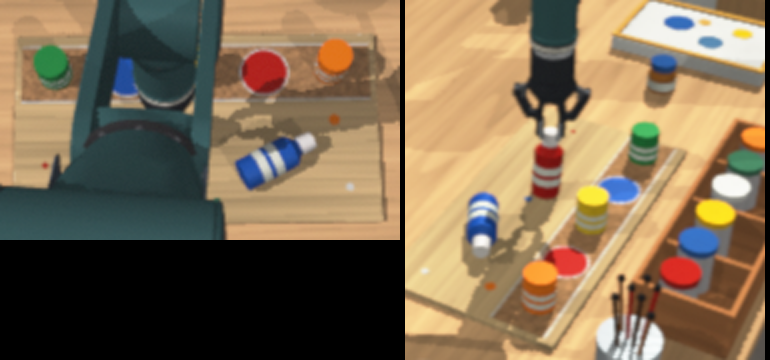

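Emit:
{"name": "apply_moves", "arguments": {"plan": [{"claw": -0.8, "tx": 0, "ty": 0, "tz": 0.1, "twist": 0}, {"claw": -0.8, "tx": 0, "ty": 0, "tz": 0.4, "twist": 0}, {"claw": -0.8, "tx": 0, "ty": 0, "tz": 0.9, "twist": 0}, {"claw": -0.8, "tx": 0, "ty": 0, "tz": 1.6, "twist": 0}, {"claw": -0.8, "tx": 0, "ty": 0, "tz": 2.4, "twist": 0}], "newtons": 35}}

```text
t: 5.08
eef_pos: [0.538, 0.0244, 0.1784]
tcp_rot: [-179.8, -0.1, 110.2]
ft_force: [0.1, 0.5, -1.8]
gripper_width: 0.269
gripper_force: 33.5
```

```bash
cat > tilt.py <<'E'
import sys
from plant import manip
from h import *
# bottle colour, approx x,y of axis, base height -> tilt of axis in side image vs vertical; base/cap points
n,x,y,zb=sys.argv[1],*map(float,sys.argv[2:5])
d=manip.get_image("side"); im=d["color"]
p=proj(d,(x,y,zb)); q=proj(d,(x,y,zb+.1))
roi=[int(v) for v in(min(p[0],q[0])-22,q[1]-6,max(p[0],q[0])+22,p[1]+14)]
m=blob(mask(im,n),roi); N,l,st,ce=cv2.connectedComponentsWithStats(cv2.dilate(m,np.ones((5,3))))
k=1+np.argmax(st[1:,4]); ys,xs=np.where((l==k)&(m>0)); 
mid=[];r=[]
for v in range(ys.min()+3,ys.max()-4):
    X=xs[ys==v]
    if len(X)>8: mid.append((X.min()+X.max())/2); r.append(v)
s=np.polyfit(r,mid,1)
vs=(q-p)[0]/(q-p)[1]
print("px extent",xs.min(),xs.max(),ys.min(),ys.max(),"slope deg",np.degrees(np.arctan(s[0])),"vertical",np.degrees(np.arctan(vs)),"exp base,z+.1",p,q)
o=manip.observe(); print(o["eef_pos"],o["ft_force"],o["gripper_width"],o["t"])
E
python3 tilt.py red 0.546 0.022 0.084
```

```text
px extent 334 347 177 187 slope deg -14.036243467927703 vertical -2.4973839748928977 exp base,z+.1 [341.12453834 199.46071817] [342.16811756 175.53375532]
[0.54154291 0.02419458 0.18370938] [1.87225978 0.34824026 1.32007605] 0.27021975192283665 5.1333
```

Emit:
{"name": "apply_moves", "arguments": {"plan": [{"claw": -0.8, "tx": 0.1, "ty": -0.2, "tz": 0.3, "twist": 0}, {"claw": -0.8, "tx": 0.3, "ty": -0.7, "tz": 0.5, "twist": 0}, {"claw": -0.8, "tx": 0.7, "ty": -1.3, "tz": 0.5, "twist": 0}, {"claw": -0.8, "tx": 1.2, "ty": -1.9, "tz": 0.5, "twist": 0}, {"claw": -0.8, "tx": 1.7, "ty": -2.5, "tz": 0.5, "twist": 0}]}}

```text
t: 5.55
eef_pos: [0.5906, -0.0519, 0.1934]
tcp_rot: [-179.9, -0.1, 110.2]
ft_force: [0.1, -0.0, -2.7]
gripper_width: 0.264
gripper_force: 33.5
```

```bash
python3 - <<'E'
import pickle; from h import *
d=pickle.load(open("im0.pkl","rb"))
for c,n,roi in(("top","red",(340,115,372,147)),("top","blue",(272,115,305,147)),("side","red",(335,240,364,264)),("side","blue",(363,205,388,224))):
    m=blob(mask(d[c]["color"],n),roi).astype(np.uint8)
    ct=max(cv2.findContours(m,0,1)[0],key=cv2.contourArea); e=cv2.fitEllipse(cv2.convexHull(ct)); print(c,n,e,ray(d[c],*e[0],.0128))
E
python3 -c "
from plant import manip;print(manip.observe()['eef_pos'])"
```

```text
top red ((356.5732421875, 130.5398406982422), (20.052488327026367, 21.138370513916016), 106.91350555419922) [ 0.6512673  -0.12990717]
top blue ((288.24896240234375, 131.31655883789062), (20.631351470947266, 21.803953170776367), 78.615478515625) [0.65194053 0.08997591]
side red ((350.0372619628906, 250.26913452148438), (13.23385238647461, 19.890609741210938), 97.1458740234375) [ 0.65546458 -0.12895232]
side blue ((376.7523498535156, 214.29251098632812), (11.498538970947266, 17.917741775512695), 97.34282684326172) [0.65675721 0.09156465]
[ 0.59061697 -0.0518729   0.19340822]
```

Emit:
{"name": "apply_moves", "arguments": {"plan": [{"claw": -0.8, "tx": 0.5, "ty": -0.6, "tz": 0, "twist": 0}, {"claw": -0.8, "tx": 1.0, "ty": -1.2, "tz": 0, "twist": 0}, {"claw": -0.8, "tx": 1.5, "ty": -1.8, "tz": 0, "twist": 0}, {"claw": -0.8, "tx": 1.85, "ty": -2.35, "tz": 0, "twist": 0}, {"claw": -0.8, "tx": 2.07, "ty": -2.59, "tz": 0, "twist": 0}]}}

```text
t: 5.97
eef_pos: [0.6536, -0.1313, 0.1927]
tcp_rot: [-179.9, -0.0, 110.1]
ft_force: [1.1, -0.4, -2.3]
gripper_width: 0.267
gripper_force: 33.6
```

Emit:
{"name": "apply_moves", "arguments": {"plan": [{"claw": -0.8, "tx": 0, "ty": 0, "tz": -0.5, "twist": 0}, {"claw": -0.8, "tx": 0, "ty": 0, "tz": -1.1, "twist": 0}, {"claw": -0.8, "tx": 0, "ty": 0, "tz": -1.7, "twist": 0}, {"claw": -0.8, "tx": 0, "ty": 0, "tz": -2.1, "twist": 0}, {"claw": -0.8, "tx": 0, "ty": 0, "tz": -2.3, "twist": 0}]}}

```text
t: 6.38
eef_pos: [0.6511, -0.128, 0.1224]
tcp_rot: [-179.8, -0.2, 110.2]
ft_force: [-0.4, -0.6, -1.2]
gripper_width: 0.268
gripper_force: 33.6
```

```bash
python3 look.py pics/p6.png
```

```text
[ 0.65190092 -0.12822147  0.12358768] [ 0.42196037  0.3398304  -2.17440085] 0.26936164398898244 6.4833
```

View pics/p6.png

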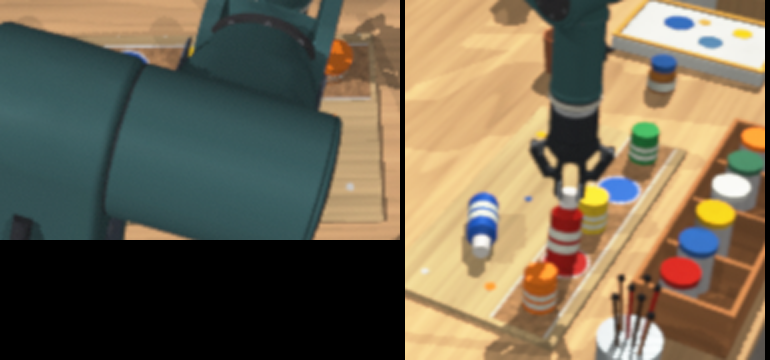

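Emit:
{"name": "apply_moves", "arguments": {"plan": [{"claw": -0.8, "tx": 0, "ty": 0, "tz": -0.15, "twist": 0}, {"claw": -0.8, "tx": 0, "ty": 0, "tz": -0.25, "twist": 0}, {"claw": -0.8, "tx": 0, "ty": 0, "tz": -0.32, "twist": 0}, {"claw": -0.8, "tx": 0, "ty": 0, "tz": -0.36, "twist": 0}, {"claw": -0.8, "tx": 0, "ty": 0, "tz": -0.36, "twist": 0}], "newtons": 20}}

```text
t: 6.9
eef_pos: [0.6532, -0.1288, 0.1145]
tcp_rot: [180.0, 0.0, 110.2]
ft_force: [1.4, -1.2, -1.5]
gripper_width: 0.273
gripper_force: 33.5
```

Emit:
{"name": "apply_moves", "arguments": {"plan": [{"claw": -0.7, "tx": 0, "ty": 0, "tz": -0.03, "twist": 0}, {"claw": -0.7, "tx": 0, "ty": 0, "tz": -0.06, "twist": 0}, {"claw": -0.7, "tx": 0, "ty": 0, "tz": -0.08, "twist": 0}, {"claw": -0.7, "tx": 0, "ty": 0, "tz": -0.1, "twist": 0}, {"claw": -0.7, "tx": 0, "ty": 0, "tz": -0.1, "twist": 0}], "newtons": 20}}

```text
t: 7.32
eef_pos: [0.6543, -0.1292, 0.1127]
tcp_rot: [179.9, 0.1, 110.2]
ft_force: [0.5, -0.5, 4.8]
gripper_width: 0.27
gripper_force: 34.8
```

Emit:
{"name": "apply_moves", "arguments": {"plan": [{"claw": -0.7, "tx": 0, "ty": 0, "tz": -0.02, "twist": 0}, {"claw": -0.7, "tx": 0, "ty": 0, "tz": -0.04, "twist": 0}, {"claw": -0.7, "tx": 0, "ty": 0, "tz": -0.04, "twist": 0}]}}

```text
t: 7.57
eef_pos: [0.655, -0.1295, 0.1126]
tcp_rot: [179.8, 0.2, 110.2]
ft_force: [-1.3, -0.3, 9.5]
gripper_width: 0.27
gripper_force: 35.6
```

Emit:
{"name": "apply_moves", "arguments": {"plan": [{"claw": -0.45, "tx": 0, "ty": 0, "tz": 0, "twist": 0}, {"claw": -0.4, "tx": 0, "ty": 0, "tz": 0.02, "twist": 0}, {"claw": -0.35, "tx": 0, "ty": 0, "tz": 0.04, "twist": 0}, {"claw": -0.3, "tx": 0, "ty": 0, "tz": 0.04, "twist": 0}, {"claw": -0.25, "tx": 0, "ty": 0, "tz": 0.04, "twist": 0}]}}

```text
t: 7.98
eef_pos: [0.6529, -0.1287, 0.1111]
tcp_rot: [-180.0, -0.0, 110.2]
ft_force: [0.3, -0.4, 0.5]
gripper_width: 0.377
gripper_force: 0.0
```

```bash
python3 tilt.py red .6527 -.1295 .012
```

```text
px extent 341 359 231 257 slope deg 0.6944602875505963 vertical -3.399307174564512 exp base,z+.1 [349.19234336 250.27708739] [350.59683704 226.63193989]
[ 0.65287395 -0.12862021  0.11101032] [ 0.04836667 -0.02153061 -0.0240063 ] 0.3723284498449854 8.0333
```

Emit:
{"name": "apply_moves", "arguments": {"plan": [{"claw": 0, "tx": 0, "ty": 0, "tz": 0, "twist": 0}, {"claw": 0.3, "tx": 0, "ty": 0, "tz": 0, "twist": 0}, {"claw": 0.3, "tx": 0, "ty": 0, "tz": 0.5, "twist": 0}, {"claw": 0.3, "tx": 0, "ty": 0, "tz": 1.5, "twist": 0}, {"claw": 0.3, "tx": 0, "ty": 0, "tz": 2.5, "twist": 0}]}}

```text
t: 8.45
eef_pos: [0.6519, -0.1284, 0.1855]
tcp_rot: [-179.8, -0.1, 110.2]
ft_force: [1.0, -0.5, -0.0]
gripper_width: 0.652
gripper_force: 0.0
```

Emit:
{"name": "apply_moves", "arguments": {"plan": [{"claw": 0.3, "tx": -0.8, "ty": -0.4, "tz": 0.3, "twist": 0.6}, {"claw": 0.3, "tx": -1.8, "ty": -0.9, "tz": 0.3, "twist": 1.17}, {"claw": 0.3, "tx": -2.8, "ty": -1.4, "tz": 0, "twist": 1.17}, {"claw": 0.3, "tx": -3.8, "ty": -1.85, "tz": -1, "twist": 1.17}, {"claw": 0.3, "tx": -4.13, "ty": -2.02, "tz": -2, "twist": 1.17}]}}

```text
t: 8.87
eef_pos: [0.5275, -0.191, 0.1277]
tcp_rot: [179.9, 0.2, 117.2]
ft_force: [-0.1, 0.1, -0.8]
gripper_width: 0.651
gripper_force: 0.0
```

Emit:
{"name": "apply_moves", "arguments": {"plan": [{"claw": 0.3, "tx": 0, "ty": 0, "tz": 0, "twist": 0}]}}

```text
t: 8.95
eef_pos: [0.5222, -0.1882, 0.1215]
tcp_rot: [-179.6, -0.5, 117.1]
ft_force: [-1.3, 0.9, -0.3]
gripper_width: 0.649
gripper_force: 0.0
```

```bash
cat > pos.py <<'E'
import sys
from plant import manip
from h import *
n,x,y=sys.argv[1],float(sys.argv[2]),float(sys.argv[3])
for c in("top","side"):
    d=manip.get_image(c); im=d["color"]
    q=proj(d,(x,y,.136)); a,b=int(q[0]),int(q[1])
    m=blob(mask(im,"white"),(a-9,b-9,a+10,b+(10 if c=="top" else 5)))
    N,l,st,ce=cv2.connectedComponentsWithStats(m)
    k=1+np.argmax(st[1:,4]); print(c,"cap px",ce[k],st[k],"exp top",q,"exp base",proj(d,(x,y,.012)))
    # cap top centre: topmost/mean
    if c=="top": print(" cap xy",ray(d,*ce[k],.136))
    if c=="side": 
        mm=blob(mask(im,n),(a-16,b-4,a+16,b+42)); ys,xs=np.where(mm); print(" body",xs.min(),xs.max(),ys.min(),ys.max())
    cv2.imwrite(f"pics/{n}_{c}.png",cv2.resize(im[b-35:b+50,a-50:a+50],None,fx=4,fy=4,interpolation=2))
o=manip.observe(); print(o["eef_pos"],o["tcp_rot"],o["t"])
E
python3 pos.py red .6527 -.1295; python3 -c "
import cv2;cv2.imwrite('pics/rr.png',cv2.hconcat([cv2.imread('pics/red_top.png'),cv2.imread('pics/red_side.png')]))"
```

```text
top cap px [364.02439024 117.3902439 ] [360 112   9  12  82] exp top [359.96910763 116.25501553] exp base [356.41196051 130.19885747]
 cap xy [ 0.64900152 -0.14133463]
side cap px [349.65714286 222.74285714] [345 221  11   4  35] exp top [350.94921692 220.69950015] exp base [349.19234336 250.27708739]
 body 342 359 231 257
[ 0.52869884 -0.18913861  0.12593477] [-1.79941143e+02 -1.15328117e-01  1.17147600e+02] 9.05
```

View pics/rr.png

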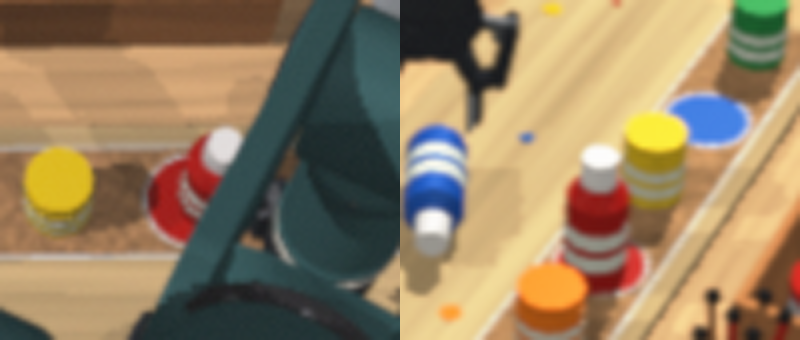

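Emit:
{"name": "apply_moves", "arguments": {"plan": [{"claw": 0.3, "tx": 0, "ty": 0, "tz": -1.0, "twist": 0}, {"claw": 0.3, "tx": 0, "ty": 0, "tz": -2.0, "twist": 0}, {"claw": 0.3, "tx": 0, "ty": 0, "tz": -3.0, "twist": 0}, {"claw": 0.3, "tx": 0, "ty": 0, "tz": -3.55, "twist": 0}, {"claw": 0.3, "tx": 0, "ty": 0, "tz": -3.55, "twist": 0}], "newtons": 20}}

```text
t: 9.47
eef_pos: [0.53, -0.1885, 0.0181]
tcp_rot: [-179.9, -0.1, 117.3]
ft_force: [-0.7, -0.2, 0.0]
gripper_width: 0.651
gripper_force: 0.0
```

Emit:
{"name": "apply_moves", "arguments": {"plan": [{"claw": -0.2, "tx": 0, "ty": 0, "tz": 0, "twist": 0}, {"claw": -0.5, "tx": 0, "ty": 0, "tz": 0, "twist": 0}, {"claw": -0.8, "tx": 0, "ty": 0, "tz": 0, "twist": 0}, {"claw": -0.8, "tx": 0, "ty": 0, "tz": 0, "twist": 0}, {"claw": -0.8, "tx": 0, "ty": 0, "tz": 0, "twist": 0}]}}

```text
t: 9.88
eef_pos: [0.5315, -0.1905, 0.0218]
tcp_rot: [179.8, 0.2, 117.2]
ft_force: [1.5, -1.8, 4.4]
gripper_width: 0.284
gripper_force: 18.9
```

Emit:
{"name": "apply_moves", "arguments": {"plan": [{"claw": -0.8, "tx": -0.05, "ty": 0.1, "tz": 0.41, "twist": 0}, {"claw": -0.8, "tx": -0.12, "ty": 0.24, "tz": 0.8, "twist": 0}, {"claw": -0.8, "tx": -0.21, "ty": 0.41, "tz": 1.17, "twist": 0}, {"claw": -0.8, "tx": -0.32, "ty": 0.62, "tz": 1.52, "twist": 0}, {"claw": -0.8, "tx": -0.44, "ty": 0.85, "tz": 1.85, "twist": 0}]}}

```text
t: 10.3
eef_pos: [0.5154, -0.1629, 0.0767]
tcp_rot: [-180.0, -0.0, 117.2]
ft_force: [0.7, 0.9, -1.9]
gripper_width: 0.248
gripper_force: 17.8
```

Emit:
{"name": "apply_moves", "arguments": {"plan": [{"claw": -0.8, "tx": -0.14, "ty": 0.27, "tz": 0.3, "twist": 0}, {"claw": -0.8, "tx": -0.29, "ty": 0.56, "tz": 0.56, "twist": 0}, {"claw": -0.8, "tx": -0.45, "ty": 0.87, "tz": 0.79, "twist": 0}, {"claw": -0.8, "tx": -0.62, "ty": 1.21, "tz": 0.98, "twist": 0}, {"claw": -0.8, "tx": -0.8, "ty": 1.56, "tz": 1.12, "twist": 0}]}}

```text
t: 10.72
eef_pos: [0.4919, -0.1162, 0.1098]
tcp_rot: [180.0, 0.1, 117.2]
ft_force: [0.6, -0.0, 0.6]
gripper_width: 0.242
gripper_force: 18.0
```

Emit:
{"name": "apply_moves", "arguments": {"plan": [{"claw": -0.8, "tx": -0.1, "ty": 0.18, "tz": 0.06, "twist": 0}, {"claw": -0.8, "tx": -0.19, "ty": 0.36, "tz": 0.11, "twist": 0}, {"claw": -0.8, "tx": -0.28, "ty": 0.55, "tz": 0.15, "twist": 0}, {"claw": -0.8, "tx": -0.38, "ty": 0.73, "tz": 0.17, "twist": 0}]}}

```text
t: 11.05
eef_pos: [0.4816, -0.0952, 0.1147]
tcp_rot: [179.9, 0.1, 117.2]
ft_force: [0.4, -0.9, 7.6]
gripper_width: 0.237
gripper_force: 19.0
```

```bash
cat > b.py <<'E'
from plant import manip
from h import *
import sys
n,sgn=sys.argv[1],0
o=manip.observe(); e=o["eef_pos"]; d=manip.get_image("side"); im=d["color"]
g=np.array([e[0],e[1],e[2]+.02])
p=proj(d,g); a,b=int(p[0]),int(p[1])
m=blob(mask(im,n),(a-28,b-15,a+29,b+45)); w=blob(mask(im,"white"),(a-28,b-15,a+29,b+45))
N,l,st,ce=cv2.connectedComponentsWithStats(m|w); k=1+np.argmax(st[1:,4]); ys,xs=np.where((l==k))
print("grasp px",p,"blob",st[k]); 
for v in range(ys.min(),ys.max()+1):
    s=xs[ys==v]; print(v,s.min(),s.max(),"".join("." if not l[v,u]==k else "c" if m[v,u] else "w" for u in range(xs.min(),xs.max()+1)))
print("exp base for upright hang 118:",proj(d,g-[0,0,.118]))
print(e,o["ft_force"],o["gripper_width"],o["gripper_force"])
E
python3 b.py blue
```

```text
grasp px [308.62801897 199.82211303] blob [302 194  16  25 212]
194 313 313 ...........w....
195 313 313 ...........w....
196 313 313 ...........w....
197 313 313 ...........w....
198 313 313 ...........w....
199 313 313 ...........w....
200 305 314 ...wwwwwwww.w...
201 305 313 ...wwwwwwwww....
202 306 313 ....wwwwwwww....
203 305 314 ...wwwwwwwwww...
204 304 315 ..wwwwwwwwwwww..
205 303 316 .w.wwwwwwwww.ww.
206 302 316 w.cwwwwwwwwwccw.
207 302 317 wccwwwwwwwwwccww
208 302 317 wcc.wwwwwww.cc.w
209 302 317 wccc.......ccc.w
210 302 317 wccccc....cccc.w
211 302 316 wcccccccccccccw.
212 302 315 wccccccccccccc..
213 303 315 .ccccccccccccc..
214 304 315 ..cccccccccccc..
215 304 315 ..cccccccccccc..
216 305 314 ...cccccccccc...
217 306 312 ....ccccccc.....
218 309 309 .......c........
exp base for upright hang 118: [308.70114295 227.39662474]
[ 0.48156537 -0.09521041  0.11471955] [ 0.36879087 -0.9011953   7.61115014] 0.23663230016766215 19.047316987998784
```

Emit:
{"name": "apply_moves", "arguments": {"plan": [{"claw": -0.8, "tx": -0.1, "ty": 0.18, "tz": 0.05, "twist": 0}, {"claw": -0.8, "tx": -0.19, "ty": 0.37, "tz": 0.05, "twist": 0}, {"claw": -0.8, "tx": -0.28, "ty": 0.55, "tz": 0.04, "twist": 0}, {"claw": -0.8, "tx": -0.38, "ty": 0.74, "tz": 0.0, "twist": 0}]}}

```text
t: 11.43
eef_pos: [0.4705, -0.0729, 0.1152]
tcp_rot: [179.9, 0.1, 117.2]
ft_force: [-0.7, 0.3, 18.7]
gripper_width: 0.238
gripper_force: 21.2
```

```bash
python3 b.py blue
```

```text
grasp px [308.97963653 195.3237297 ] blob [302 195  16  26 226]
195 306 311 ....w.wwww......
196 306 313 ....wwwwwwww....
197 306 313 ....wwwwwwww....
198 306 313 ....wwwwwwww....
199 306 313 ....wwwwwwww....
200 306 313 ....wwwwwwww....
201 305 314 ...wwwwwwwwww...
202 303 316 .wwwwwwwwwwwwww.
203 303 316 .wc.wwwwwwww.cw.
204 302 317 w.ccwwwwwwwwccww
205 302 317 wccc.wwwwwwccc.w
206 302 317 wccccc....cccc.w
207 302 317 w.cccccccccccc.w
208 302 316 w.ccccccccccccw.
209 304 315 ..cccccccccccc..
210 304 315 ..cccccccccccc..
211 304 315 ..cccccccccccc..
212 304 315 ..cccccccccccc..
213 304 316 ..ccccccccccc.w.
214 306 316 ....cccccccc..w.
215 309 316 .......cc.....w.
216 316 316 ..............w.
217 316 316 ..............w.
218 316 316 ..............w.
219 316 316 ..............w.
220 316 316 ..............w.
exp base for upright hang 118: [309.03829443 222.76841589]
[ 0.4705063  -0.07289688  0.1152223 ] [-0.65927459  0.33603178 18.73060872] 0.23810827314567598 21.215699217282236
```

Run:
```python
from plant import manip
import cv2,numpy as np
d={n:manip.get_image(n) for n in("side","top")}
b=cv2.resize(d["side"]["color"][160:240,270:380],None,fx=5,fy=5,interpolation=2)
a=cv2.resize(d["top"]["color"][100:220,290:410],None,fx=2,fy=2,interpolation=2)
c=np.zeros((400,795,3),np.uint8);c[:,:550]=b;c[:240,555:795]=a
cv2.imwrite("pics/p10.png",c)
```

```text
(no output)
```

View pics/p10.png

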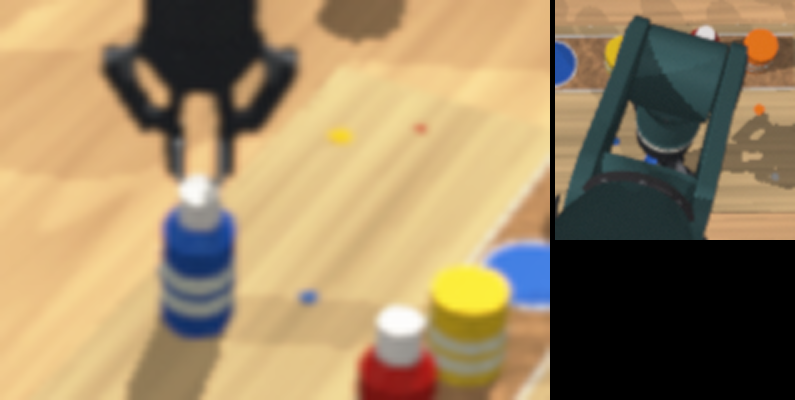

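Run:
```python
from plant import manip
from h import *
d=manip.get_image("side")
P=ray(d,309.4,227,.012); c=np.array([.457,-.889]); print("pivot",P,"upright axis",P-.026*c)
e=manip.observe(); print(e["eef_pos"],e["ft_force"]); print("remaining along -c:",(P-.026*c-e["eef_pos"][:2])@(-c))
```

```text
pivot [ 0.47982029 -0.0871001 ] upright axis [ 0.46793829 -0.0639861 ]
[ 0.47049277 -0.07267837  0.11526588] [-0.21044624  0.61332537 13.9103798 ]
remaining along -c: 0.00889482945285347
```

Emit:
{"name": "apply_moves", "arguments": {"plan": [{"claw": -0.8, "tx": -0.05, "ty": 0.1, "tz": 0.05, "twist": 0}, {"claw": -0.8, "tx": -0.1, "ty": 0.2, "tz": 0.02, "twist": 0}, {"claw": -0.8, "tx": -0.16, "ty": 0.32, "tz": 0.0, "twist": 0}, {"claw": -0.8, "tx": -0.16, "ty": 0.32, "tz": -0.03, "twist": 0}, {"claw": -0.8, "tx": -0.16, "ty": 0.32, "tz": -0.03, "twist": 0}]}}

```text
t: 12.05
eef_pos: [0.4652, -0.0627, 0.1142]
tcp_rot: [179.9, 0.0, 117.2]
ft_force: [-1.4, 1.6, 17.0]
gripper_width: 0.232
gripper_force: 23.1
```

Emit:
{"name": "apply_moves", "arguments": {"plan": [{"claw": -0.5, "tx": 0, "ty": 0, "tz": 0.03, "twist": 0}, {"claw": -0.4, "tx": 0, "ty": 0, "tz": 0.05, "twist": 0}, {"claw": -0.3, "tx": 0, "ty": 0, "tz": 0.05, "twist": 0}, {"claw": -0.1, "tx": 0, "ty": 0, "tz": 0.05, "twist": 0}, {"claw": 0.0, "tx": 0, "ty": 0, "tz": 0.05, "twist": 0}]}}

```text
t: 12.47
eef_pos: [0.4639, -0.0632, 0.1141]
tcp_rot: [-179.9, -0.1, 117.2]
ft_force: [-0.1, 0.1, -0.2]
gripper_width: 0.502
gripper_force: 0.0
```

Emit:
{"name": "apply_moves", "arguments": {"plan": [{"claw": 0.0, "tx": 0, "ty": 0, "tz": 0, "twist": 0}, {"claw": 0.0, "tx": 0, "ty": 0, "tz": -0.15, "twist": 0}, {"claw": 0.0, "tx": 0, "ty": 0, "tz": -0.3, "twist": 0}, {"claw": 0.0, "tx": 0, "ty": 0, "tz": -0.4, "twist": 0}, {"claw": 0.0, "tx": 0, "ty": 0, "tz": -0.4, "twist": 0}]}}

```text
t: 12.88
eef_pos: [0.4637, -0.0632, 0.1017]
tcp_rot: [-179.9, -0.1, 117.2]
ft_force: [0.0, -0.7, 0.4]
gripper_width: 0.501
gripper_force: 0.0
```

Run:
```python
from plant import manip
from h import *
d=manip.get_image("side");im=d["color"]
# text dump: b blue, w white, k dark
h=cv2.cvtColor(im,cv2.COLOR_BGR2HSV)
for v in range(182,232):
    print(v,"".join("b" if 95<h[v,u,0]<130 and h[v,u,1]>80 else "k" if h[v,u,2]<75 else "w" if h[v,u,1]<75 and h[v,u,2]>110 else "." for u in range(290,330)))
for z in(.012,.098,.112,.136): print(z,proj(d,(.467,-.064,z)))
o=manip.observe();print(o["eef_pos"],o["ft_force"],o["gripper_width"])
```

```text
182 ....kkk....kkk...........kkkk....kkk....
183 ....kkkkkkkkk.............kkkkkkkkkk....
184 ....kkkkkkkkk..............kkkkkkkk.....
185 .....kkkkkkkk..............kkkkkkkk.....
186 .......kkkkk...............kkkkkkkk.....
187 .........kkk................kk..........
188 ..........kk................k...........
189 ............................k...........
190 ............................k...........
191 ............................k...........
192 ................wwwwww......k...........
193 ...............wwwwwwww.....k...........
194 ...............wwwwwwwww....k...........
195 ............w..wwwwwwwww................
196 ............w..wwwwwwww....w............
197 ...............wwwwwwww.................
198 ...............wwwwwwww.................
199 ...............wwwwwwwww................
200 .............wwwwwwwwwwwww..............
201 ............wwbwwwwwwwwbbww.............
202 ............wbbbbwwwwwbbbbw.............
203 ...........wwbbbbbbbbbbbbbw.............
204 ...........wwbbbbbbbbbbbbbw.............
205 ...........wwbbbbbbbbbbbbbw.............
206 ............wbbb
[... 679 characters left out ...]
wwwwb.w.............
222 ............wbbbbbbbbbbbb.w.............
223 .............bbbbbbbbbbbbww.............
224 .............bbbbbbbbbbbbww.............
225 ............w.bbbbbbbbbb.w..............
226 .............w.bbbbbbbb.w...............
227 ...............w.......w................
228 ........................................
229 ........................................
230 ........................................
231 ........................................
0.012 [309.39779899 222.23718416]
0.098 [309.3661811  202.55789077]
0.112 [309.36085987 199.24590695]
0.136 [309.35161954 193.49463404]
[ 0.46394753 -0.06325416  0.10203833] [-0.53763202  0.39699269  0.78479622] 0.501456257373278
```

Emit:
{"name": "apply_moves", "arguments": {"plan": [{"claw": -0.3, "tx": 0.07, "ty": 0, "tz": 0, "twist": 0}, {"claw": -0.6, "tx": 0.07, "ty": 0, "tz": 0, "twist": 0}, {"claw": -0.8, "tx": 0.07, "ty": 0, "tz": 0, "twist": 0}, {"claw": -0.8, "tx": 0.07, "ty": 0, "tz": 0, "twist": 0}, {"claw": -0.8, "tx": 0.07, "ty": 0, "tz": 0, "twist": 0}], "newtons": 35}}

```text
t: 13.35
eef_pos: [0.4666, -0.0634, 0.1028]
tcp_rot: [-180.0, 0.0, 117.2]
ft_force: [-1.3, 0.4, 0.3]
gripper_width: 0.309
gripper_force: 34.2
```

Emit:
{"name": "apply_moves", "arguments": {"plan": [{"claw": -0.8, "tx": 0, "ty": 0, "tz": 0.3, "twist": 0}, {"claw": -0.8, "tx": 0, "ty": 0, "tz": 0.8, "twist": 0}, {"claw": -0.8, "tx": 0.3, "ty": 0.25, "tz": 1.3, "twist": 0}, {"claw": -0.8, "tx": 0.8, "ty": 0.65, "tz": 1.5, "twist": 0}, {"claw": -0.8, "tx": 1.4, "ty": 1.15, "tz": 1.5, "twist": 0}]}}

```text
t: 13.77
eef_pos: [0.5096, -0.0292, 0.15]
tcp_rot: [179.9, 0.1, 117.1]
ft_force: [1.0, -0.4, -1.6]
gripper_width: 0.311
gripper_force: 34.7
```

Emit:
{"name": "apply_moves", "arguments": {"plan": [{"claw": -0.8, "tx": 0.6, "ty": 0.5, "tz": 0, "twist": 0}, {"claw": -0.8, "tx": 1.2, "ty": 1.0, "tz": 0, "twist": 0}, {"claw": -0.8, "tx": 1.8, "ty": 1.5, "tz": 0, "twist": 0}, {"claw": -0.8, "tx": 2.4, "ty": 2.0, "tz": 0, "twist": 0}, {"claw": -0.8, "tx": 3.0, "ty": 2.5, "tz": 0, "twist": 0}]}}

```text
t: 14.18
eef_pos: [0.5993, 0.0471, 0.1481]
tcp_rot: [-180.0, -0.0, 117.2]
ft_force: [0.2, -0.3, -2.7]
gripper_width: 0.305
gripper_force: 34.7
```

Emit:
{"name": "apply_moves", "arguments": {"plan": [{"claw": -0.8, "tx": 0.6, "ty": 0.5, "tz": 0, "twist": 0}, {"claw": -0.8, "tx": 1.2, "ty": 1.0, "tz": 0, "twist": 0}, {"claw": -0.8, "tx": 1.6, "ty": 1.3, "tz": 0, "twist": 0}, {"claw": -0.8, "tx": 1.85, "ty": 1.48, "tz": 0, "twist": 0}, {"claw": -0.8, "tx": 1.85, "ty": 1.48, "tz": 0, "twist": 0}]}}

```text
t: 14.6
eef_pos: [0.6556, 0.0917, 0.1479]
tcp_rot: [179.9, 0.0, 117.3]
ft_force: [0.3, 0.1, -1.7]
gripper_width: 0.304
gripper_force: 34.7
```

Run:
```python
from plant import manip
from h import *
d=manip.get_image("side");im=d["color"]
h=cv2.cvtColor(im,cv2.COLOR_BGR2HSV)
o=manip.observe();e=o["eef_pos"];zb=e[2]-.102+.012
p=proj(d,(e[0],e[1],zb));q=proj(d,(e[0],e[1],zb+.086)); print("base",p,"shoulder",q)
m=((h[...,0]>95)&(h[...,0]<130)&(h[...,1]>80))|((h[...,1]<75)&(h[...,2]>110))
u0=int(p[0])-20
for v in range(int(q[1])-4,int(p[1])+12): print(v,"".join("#" if m[v,u] else "." for u in range(u0,u0+40)))
print(u0,e,o["ft_force"],o["gripper_width"])
```

```text
base [376.95194466 204.16344541] shoulder [378.86507997 184.08033968]
180 ....................#########...........
181 ...................###########..........
182 .................#############..........
183 .................#############..........
184 ................###############.........
185 ................###############.........
186 ................###############.........
187 ................###############.........
188 ................###############.........
189 ................###############.........
190 ................###############.........
191 ................###############.........
192 ................###############.........
193 ...............###############.........#
194 ...............#########################
195 ...............#########################
196 ...............#######################.#
197 ...............###############.......###
198 ...............############.############
199 ...............#########################
200 ..............#################.####....
201 ..............################..........
202 ..............###############...........
203 ..............#.############............
204 .............##.#############...........
205 ............################............
206 ...........#################............
207 ...........##..#############............
208 ..........##..###.########.............#
209 .........######.###########...........##
210 ........######################........##
211 ........#######################......##.
212 ..........######################....##..
213 ..........######################...###..
214 ............####################...##...
215 ..............###################.###...
356 [0.65417373 0.09074254 0.14767024] [-0.53118383 -1.01937514 -2.48533867] 0.30879654920489086
```

Emit:
{"name": "apply_moves", "arguments": {"plan": [{"claw": -0.8, "tx": 0, "ty": 0, "tz": -0.4, "twist": 0}, {"claw": -0.8, "tx": 0, "ty": 0, "tz": -0.8, "twist": 0}, {"claw": -0.8, "tx": 0, "ty": 0, "tz": -1.15, "twist": 0}, {"claw": -0.8, "tx": 0, "ty": 0, "tz": -1.35, "twist": 0}, {"claw": -0.8, "tx": 0, "ty": 0, "tz": -1.42, "twist": 0}]}}

```text
t: 15.07
eef_pos: [0.652, 0.09, 0.1028]
tcp_rot: [-179.8, -0.1, 117.2]
ft_force: [-2.0, -0.8, 5.0]
gripper_width: 0.308
gripper_force: 35.8
```

Emit:
{"name": "apply_moves", "arguments": {"plan": [{"claw": -0.8, "tx": 0, "ty": 0, "tz": -0.02, "twist": 0}, {"claw": -0.8, "tx": 0, "ty": 0, "tz": -0.04, "twist": 0}, {"claw": -0.8, "tx": 0, "ty": 0, "tz": -0.06, "twist": 0}, {"claw": -0.8, "tx": 0, "ty": 0, "tz": -0.08, "twist": 0}, {"claw": -0.8, "tx": 0, "ty": 0, "tz": -0.08, "twist": 0}]}}

```text
t: 15.48
eef_pos: [0.6544, 0.0906, 0.103]
tcp_rot: [180.0, 0.0, 117.2]
ft_force: [-0.2, -0.3, -1.9]
gripper_width: 0.308
gripper_force: 34.7
```

Emit:
{"name": "apply_moves", "arguments": {"plan": [{"claw": -0.8, "tx": 0, "ty": 0, "tz": -0.02, "twist": 0}, {"claw": -0.8, "tx": 0, "ty": 0, "tz": -0.04, "twist": 0}, {"claw": -0.8, "tx": 0, "ty": 0, "tz": -0.06, "twist": 0}, {"claw": -0.8, "tx": 0, "ty": 0, "tz": -0.06, "twist": 0}, {"claw": -0.8, "tx": 0, "ty": 0, "tz": -0.06, "twist": 0}]}}

```text
t: 15.9
eef_pos: [0.6549, 0.0903, 0.1027]
tcp_rot: [179.9, 0.1, 117.2]
ft_force: [-2.2, -0.7, 8.1]
gripper_width: 0.305
gripper_force: 36.2
```

Contact. Release and back off.

Emit:
{"name": "apply_moves", "arguments": {"plan": [{"claw": -0.4, "tx": 0, "ty": 0, "tz": 0.02, "twist": 0}, {"claw": -0.35, "tx": 0, "ty": 0, "tz": 0.04, "twist": 0}, {"claw": -0.3, "tx": 0, "ty": 0, "tz": 0.04, "twist": 0}, {"claw": -0.1, "tx": 0, "ty": 0, "tz": 0.04, "twist": 0}, {"claw": 0.2, "tx": 0, "ty": 0, "tz": 0.04, "twist": 0}]}}

```text
t: 16.32
eef_pos: [0.6542, 0.0906, 0.102]
tcp_rot: [180.0, -0.0, 117.2]
ft_force: [0.2, 0.6, 0.6]
gripper_width: 0.578
gripper_force: 0.0
```

Emit:
{"name": "apply_moves", "arguments": {"plan": [{"claw": 0.3, "tx": 0, "ty": 0, "tz": 0.3, "twist": 0}, {"claw": 0.3, "tx": 0, "ty": 0, "tz": 1.0, "twist": 0}, {"claw": 0.3, "tx": 0, "ty": 0, "tz": 2.0, "twist": 0}, {"claw": 0.3, "tx": 0, "ty": 0, "tz": 3.0, "twist": 0}, {"claw": 0.3, "tx": 0, "ty": 0, "tz": 4.0, "twist": 0}]}}

```text
t: 16.73
eef_pos: [0.6539, 0.0906, 0.2238]
tcp_rot: [-180.0, -0.0, 117.2]
ft_force: [0.5, 0.1, 0.1]
gripper_width: 0.655
gripper_force: 0.0
```

Emit:
{"name": "apply_moves", "arguments": {"plan": [{"claw": 0.3, "tx": -1.2, "ty": 0.6, "tz": 0, "twist": 0}, {"claw": 0.3, "tx": -2.2, "ty": 1.4, "tz": 0, "twist": 0}, {"claw": 0.3, "tx": -3.2, "ty": 2.2, "tz": 0, "twist": 0}, {"claw": 0.3, "tx": -4.2, "ty": 3.0, "tz": 0, "twist": 0}, {"claw": 0.3, "tx": -5.2, "ty": 4.0, "tz": 0, "twist": 0}]}}

```text
t: 17.15
eef_pos: [0.4973, 0.2102, 0.2228]
tcp_rot: [180.0, 0.0, 117.1]
ft_force: [-0.3, 0.7, -0.4]
gripper_width: 0.65
gripper_force: 0.0
```

```bash
python3 pos.py red .6527 -.1295; python3 pos.py blue .6535 .0905
```

```text
top cap px [364.16091954 117.63218391] [360 112   9  13  87] exp top [359.96910763 116.25501553] exp base [356.41196051 130.19885747]
 cap xy [ 0.64824565 -0.14171119]
side cap px [349.65714286 222.74285714] [345 221  11   4  35] exp top [350.94921692 220.69950015] exp base [349.19234336 250.27708739]
 body 342 359 231 258
[0.49363942 0.21322969 0.22267726] [-1.79894413e+02 -1.57707820e-01  1.17451049e+02] 17.25
top cap px [286.37362637 118.69230769] [282 114  10  12  91] exp top [285.31308314 117.05182087] exp base [288.10102886 130.93765131]
 cap xy [0.64837031 0.08738861]
side cap px [378.24489796 186.81632653] [374 184  10   6  49] exp top [378.48124798 185.8996085 ] exp base [375.77854912 214.35899305]
 body 368 385 194 220
[0.49829506 0.21080312 0.22297502] [1.79927110e+02 3.41899396e-02 1.17361575e+02] 17.35
```

Emit:
{"name": "apply_moves", "arguments": {"plan": [{"claw": 0.3, "tx": 0.4, "ty": -1.1, "tz": 0, "twist": 0}, {"claw": 0.3, "tx": 0.9, "ty": -2.2, "tz": 0, "twist": 0}, {"claw": 0.3, "tx": 1.4, "ty": -3.3, "tz": 0, "twist": 0}, {"claw": 0.3, "tx": 1.9, "ty": -4.4, "tz": 0, "twist": 0}, {"claw": 0.3, "tx": 2.4, "ty": -5.5, "tz": 0, "twist": 0}]}}

```text
t: 17.77
eef_pos: [0.5724, 0.0419, 0.2225]
tcp_rot: [180.0, 0.1, 117.2]
ft_force: [-0.5, 0.5, 0.4]
gripper_width: 0.652
gripper_force: 0.0
```

Emit:
{"name": "apply_moves", "arguments": {"plan": [{"claw": 0.3, "tx": 0.5, "ty": -1.1, "tz": 0, "twist": 0}, {"claw": 0.3, "tx": 1.0, "ty": -2.2, "tz": 0, "twist": 0}, {"claw": 0.3, "tx": 1.5, "ty": -3.3, "tz": 0, "twist": 0}, {"claw": 0.3, "tx": 2.0, "ty": -4.4, "tz": 0, "twist": 0}, {"claw": 0.3, "tx": 2.4, "ty": -5.4, "tz": 0, "twist": 0}]}}

```text
t: 18.18
eef_pos: [0.6443, -0.1214, 0.2222]
tcp_rot: [180.0, 0.1, 117.1]
ft_force: [0.4, 0.7, 0.3]
gripper_width: 0.65
gripper_force: 0.0
```

Emit:
{"name": "apply_moves", "arguments": {"plan": [{"claw": 0.3, "tx": 0, "ty": 0, "tz": 0, "twist": 0}]}}

```text
t: 18.27
eef_pos: [0.6458, -0.1254, 0.222]
tcp_rot: [180.0, 0.3, 116.9]
ft_force: [1.5, 0.8, 0.4]
gripper_width: 0.653
gripper_force: 0.0
```

Emit:
{"name": "apply_moves", "arguments": {"plan": [{"claw": 0.3, "tx": 0.2, "ty": -0.53, "tz": -0.4, "twist": 0}, {"claw": 0.3, "tx": 0.2, "ty": -0.53, "tz": -1.2, "twist": 0}, {"claw": 0.3, "tx": 0.2, "ty": -0.53, "tz": -2, "twist": 0}, {"claw": 0.3, "tx": 0.2, "ty": -0.53, "tz": -2, "twist": 0}]}}

```text
t: 18.6
eef_pos: [0.6451, -0.133, 0.1563]
tcp_rot: [-179.6, -0.4, 117.2]
ft_force: [-0.8, 0.6, -1.3]
gripper_width: 0.649
gripper_force: 0.0
```

Emit:
{"name": "apply_moves", "arguments": {"plan": [{"claw": 0.3, "tx": 0, "ty": 0, "tz": -0.5, "twist": 0}, {"claw": 0.3, "tx": 0, "ty": 0, "tz": -1, "twist": 0}, {"claw": 0.3, "tx": 0, "ty": 0, "tz": -1.5, "twist": 0}, {"claw": 0.3, "tx": 0, "ty": 0, "tz": -1.95, "twist": 0}, {"claw": 0.3, "tx": 0, "ty": 0, "tz": -1.95, "twist": 0}]}}

```text
t: 19.02
eef_pos: [0.6469, -0.1326, 0.1012]
tcp_rot: [-179.8, -0.2, 117.2]
ft_force: [0.1, 0.8, -0.7]
gripper_width: 0.652
gripper_force: 0.0
```

Emit:
{"name": "apply_moves", "arguments": {"plan": [{"claw": -0.2, "tx": 0, "ty": 0, "tz": 0, "twist": 0}, {"claw": -0.4, "tx": 0, "ty": 0, "tz": 0, "twist": 0}, {"claw": -0.6, "tx": 0, "ty": 0, "tz": 0, "twist": 0}, {"claw": -0.8, "tx": 0, "ty": 0, "tz": 0, "twist": 0}, {"claw": -0.8, "tx": 0, "ty": 0, "tz": 0, "twist": 0}]}}

```text
t: 19.43
eef_pos: [0.6495, -0.1333, 0.105]
tcp_rot: [179.9, 0.1, 117.2]
ft_force: [-0.4, -1.8, 5.7]
gripper_width: 0.293
gripper_force: 34.5
```

Emit:
{"name": "apply_moves", "arguments": {"plan": [{"claw": -0.8, "tx": 0, "ty": 0, "tz": 0.15, "twist": 0}, {"claw": -0.8, "tx": 0, "ty": 0, "tz": 0.3, "twist": 0}, {"claw": -0.8, "tx": 0.04, "ty": 0.15, "tz": 0.3, "twist": 0}, {"claw": -0.8, "tx": 0.07, "ty": 0.3, "tz": 0.3, "twist": 0}, {"claw": -0.8, "tx": 0.07, "ty": 0.4, "tz": 0.3, "twist": 0}]}}

```text
t: 19.85
eef_pos: [0.6507, -0.1201, 0.1124]
tcp_rot: [-180.0, -0.0, 117.2]
ft_force: [0.5, -0.1, -1.3]
gripper_width: 0.292
gripper_force: 34.4
```

Emit:
{"name": "apply_moves", "arguments": {"plan": [{"claw": -0.8, "tx": 0, "ty": 0, "tz": 0, "twist": 0}]}}

```text
t: 19.93
eef_pos: [0.6504, -0.1197, 0.1122]
tcp_rot: [-180.0, -0.1, 117.3]
ft_force: [0.2, -0.2, -2.8]
gripper_width: 0.293
gripper_force: 34.4
```

```bash
python3 pos.py red .6527 -.1295 | grep -v top; python3 -c "
from plant import manip;print(manip.observe()['ft_force'])"
```

```text
[-0.34649356  0.0182875  -2.54048115]Traceback (most recent call last):
  File "pos.py", line 10, in <module>
    k=1+np.argmax(st[1:,4]); print(c,"cap px",ce[k],st[k],"exp top",q,"exp base",proj(d,(x,y,.012)))
        ~~~~~~~~~^^^^^^^^^^
    return _wrapfunc(a, 'argmax', axis=axis, out=out, **kwds)
    return bound(*args, **kwds)
ValueError: attempt to get argmax of an empty sequence
```

Emit:
{"name": "apply_moves", "arguments": {"plan": [{"claw": -0.8, "tx": 0, "ty": 0, "tz": -0.1, "twist": 0}, {"claw": -0.8, "tx": 0, "ty": 0, "tz": -0.18, "twist": 0}, {"claw": -0.8, "tx": 0, "ty": 0, "tz": -0.22, "twist": 0}, {"claw": -0.8, "tx": 0, "ty": 0, "tz": -0.24, "twist": 0}, {"claw": -0.8, "tx": 0, "ty": 0, "tz": -0.24, "twist": 0}]}}

```text
t: 20.4
eef_pos: [0.6507, -0.1211, 0.1054]
tcp_rot: [-180.0, 0.0, 117.2]
ft_force: [0.7, 0.4, -0.2]
gripper_width: 0.29
gripper_force: 34.5
```

Emit:
{"name": "apply_moves", "arguments": {"plan": [{"claw": -0.8, "tx": 0, "ty": 0, "tz": -0.02, "twist": 0}, {"claw": -0.8, "tx": 0, "ty": 0, "tz": -0.04, "twist": 0}, {"claw": -0.8, "tx": 0, "ty": 0, "tz": -0.05, "twist": 0}, {"claw": -0.8, "tx": 0, "ty": 0, "tz": -0.05, "twist": 0}]}}

```text
t: 20.73
eef_pos: [0.6513, -0.1214, 0.1053]
tcp_rot: [180.0, 0.1, 117.2]
ft_force: [-1.1, 0.8, 7.2]
gripper_width: 0.289
gripper_force: 35.6
```

Contact; release, rise, and back away to check.

Emit:
{"name": "apply_moves", "arguments": {"plan": [{"claw": -0.4, "tx": 0, "ty": 0, "tz": 0.02, "twist": 0}, {"claw": -0.35, "tx": 0, "ty": 0, "tz": 0.03, "twist": 0}, {"claw": -0.3, "tx": 0, "ty": 0, "tz": 0.03, "twist": 0}, {"claw": -0.1, "tx": 0, "ty": 0, "tz": 0.03, "twist": 0}, {"claw": 0.2, "tx": 0, "ty": 0, "tz": 0.03, "twist": 0}]}}

```text
t: 21.15
eef_pos: [0.6508, -0.1209, 0.1046]
tcp_rot: [-180.0, 0.0, 117.2]
ft_force: [0.5, -0.7, -0.4]
gripper_width: 0.578
gripper_force: 0.0
```

Emit:
{"name": "apply_moves", "arguments": {"plan": [{"claw": 0.3, "tx": 0, "ty": 0, "tz": 0.3, "twist": 0}, {"claw": 0.3, "tx": 0, "ty": 0, "tz": 1.0, "twist": 0}, {"claw": 0.3, "tx": 0, "ty": 0, "tz": 2.0, "twist": 0}, {"claw": 0.3, "tx": 0, "ty": 0, "tz": 3.0, "twist": 0}, {"claw": 0.3, "tx": 0, "ty": 0, "tz": 4.0, "twist": 0}]}}

```text
t: 21.57
eef_pos: [0.6506, -0.1208, 0.2265]
tcp_rot: [-180.0, -0.0, 117.2]
ft_force: [0.6, -0.5, 0.1]
gripper_width: 0.646
gripper_force: 0.0
```

Emit:
{"name": "apply_moves", "arguments": {"plan": [{"claw": 0.3, "tx": -1.2, "ty": 0, "tz": 0, "twist": 0}, {"claw": 0.3, "tx": -2.3, "ty": 0, "tz": 0, "twist": 0}, {"claw": 0.3, "tx": -3.4, "ty": 0, "tz": 0, "twist": 0}, {"claw": 0.3, "tx": -4.5, "ty": 0, "tz": 0, "twist": 0}, {"claw": 0.3, "tx": -5.5, "ty": 0, "tz": 0, "twist": 0}]}}

```text
t: 21.98
eef_pos: [0.4839, -0.1207, 0.2254]
tcp_rot: [180.0, 0.0, 117.2]
ft_force: [0.4, -0.5, -0.0]
gripper_width: 0.649
gripper_force: 0.0
```

Emit:
{"name": "apply_moves", "arguments": {"plan": [{"claw": 0.3, "tx": 0, "ty": -1, "tz": 0, "twist": 0}, {"claw": 0.3, "tx": 0, "ty": -2, "tz": 0, "twist": 0}, {"claw": 0.3, "tx": 0, "ty": -3, "tz": 0, "twist": 0}, {"claw": 0.3, "tx": 0, "ty": -4, "tz": 0, "twist": 0}, {"claw": 0.3, "tx": 0, "ty": -4, "tz": 0, "twist": 0}]}}

```text
t: 22.4
eef_pos: [0.4866, -0.2464, 0.2259]
tcp_rot: [-180.0, 0.3, 117.1]
ft_force: [0.4, 0.1, 0.4]
gripper_width: 0.65
gripper_force: 0.0
```

```bash
python3 pos.py red .6527 -.1295; python3 pos.py blue .6535 .0905
python3 - <<'E'
import pickle; from h import *
from plant import manip
d0=pickle.load(open("im0.pkl","rb"))
for c,R in(("top",dict(green=(238,115,262,130),yellow=(312,115,336,128),orange=(380,110,405,127))),("side",dict(green=(380,180,400,192),yellow=(353,211,375,226),orange=(326,248,349,266)))):
    d=manip.get_image(c)
    for n,r in R.items(): print(c,n,[np.array(np.where(blob(mask(i["color"],n),r))).mean(1).round(1) for i in(d0[c],d)])
E
```

```text
top cap px [359.88505747 117.35632184] [356 112  10  12  87] exp top [359.96910763 116.25501553] exp base [356.41196051 130.19885747]
 cap xy [ 0.64928814 -0.12914097]
side cap px [351.68 221.62] [347 219  10   6  50] exp top [350.94921692 220.69950015] exp base [349.19234336 250.27708739]
 body 340 359 228 257
[ 0.4857451  -0.24181187  0.22520272] [1.79979271e+02 1.07951529e-02 1.17093536e+02] 22.5
top cap px [285.4952381  118.64761905] [276 114  16  12 105] exp top [285.31308314 117.05182087] exp base [288.10102886 130.93765131]
 cap xy [0.64854716 0.08997298]
side cap px [378.2  186.76] [374 184  10   6  50] exp top [378.48124798 185.8996085 ] exp base [375.77854912 214.35899305]
 body 368 385 194 220
[ 0.48550775 -0.24008027  0.22491386] [ 1.79996651e+02 -4.54787846e-02  1.17217904e+02] 22.6
top green [array([124.2, 250. ]), array([124.2, 249.9])]
top yellow [array([123.3, 323.2]), array([123.3, 323.1])]
top orange [array([121.2, 392.2]), array([120.8, 390.9])]
side green [array([186.7, 389.6]), array([186.6, 389.7])]
side yellow [array([220. , 363.2]), array([219.8, 363.6])]
side orange [array([261.9, 337.1]), array([261.1, 338.1])]
```

```bash
python3 -c "
from plant import manip;print(manip.finish_job())"
```

```text
the job is handed in; nothing more can be done
None
```

I handed the job in with both bottles standing cap up on their own spots, each within about 5 mm of centre by the last camera check. The yellow and green pots read as unmoved. The orange pot read about one pixel (roughly 4 mm) off, well inside the 15 mm limit and possibly just shadow. I didn't re-measure the cup, tape or jars, and the hand-in returned no verdict.

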